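# Change over specimens at the inspection camera

## Robot

A 6-joint arm with a two-finger parallel gripper is mounted at the origin on the work surface. World frame = base frame: x ahead of the robot, y to its left, z up, the work surface at z = 0. Lengths are in m, angles in rad, forces in N, time in s.
With the tool pointing down it reaches from about 0.425 to 0.925 m from the base axis. Payload 12.5 kg.
Tool frame: the origin (TCP) lies on the centre line of the jaws, within the pads' length; the fingertips stand 22 mm ahead of it and the grasp point (between the pads) lies 3 mm ahead of it; z points along the fingers, y is the line along which they close (so a half turn about z gives the same grasp; the last joint's range is limited). The gripper opens to 85 mm and grips with 20 to 120 N. Pads are 22 mm wide; open, the fingers measure 114 mm over their backs; the gripper's body (76 mm by 85 mm) begins 54 mm behind the grasp point. The pads swing forward as they close: fully open they stand 13 mm farther back than shut.
Start: joints at [-1.207, 0.491, 1.559, -0, 1.092, -0.106], TCP at [0.283, -0.557, 0.253] pointing down, gripper open.
Joint ranges: [-3.1, 3.1], [-0.84, 2.19], [0.05, 2.79], [-1.13, 4.28], [0.06, 2.93], [-2.69, 2.69]. Speed limits (rad/s): [2.22, 2.22, 2.79, 3.14, 3.14, 3.14].

## Interface

Orientations are given as a unit quaternion [w, x, y, z].
In Python, from rig import bot gives the robot as it stands.
- The arm moves only by the shell command python3 -m handwheel 'ROWS'. ROWS is JSON, a list that holds one entry, the list of rows, each a list of 7 numbers: the turn, a rotation vector about the tool's x, y, z in degrees, then the shift along the tool's x, y, z in mm, then the gripper command: -1 is fully open, 1 is shut, values between are in proportion. In form: [[[rx, ry, rz, x, y, z, gripper], ...]]. A call has 1 to 5 rows; each row shifts and turns the commanded pose from where the row before left it, along the tool's axes as they then stand; what a row does not reach is not made up. A row lasts 1/8 s, in which the tool goes at most 62.5 mm and 10.7 degrees, less where a joint would pass 70% of its speed; a pose out of reach is approached as far as the arm can. A call is refused whole if a number of a shift passes 62.5 or a number of a turn 10.7, either way. A call with a gripper value outside its range is refused whole. The fingers move at their own pace and stop on an object; the grip force is fixed at half the most. Time passes only in rows, so rows that do not move let the fingers close. It gives the time, the measured TCP pose, the force, the opening and the grip force at its end, in the units of the state.
- bot.observe(): the state, without advancing time (a new reading comes with each control period).
- bot.grab_frame(name): name is "scene" or "top" or "wrist"; returns a dict with "pixels" (480x640x3 uint8, blue, green, red), "K" (3x3 intrinsics, pixels), "world_to_cam" (4x4, takes a point from world to camera coordinates). Camera axes: x right, y down, z forward; pixel columns grow to the right and rows downward; lengths in m; the calibration is good to about 2 mm. The wrist camera is an equidistant fisheye: a pixel r from the principal point sees the ray r / f radians off the axis. A picture is of the moment at which its call begins. There is no depth.
- bot.hand_in(): hands the job in; it is judged then, once.
The state is a dict: "time_s": time; "joint_pos": joint angles; "joint_vel": joint speeds; "joint_efforts": joint torques, N m; "eef_pos": TCP position; "tool_rot": TCP orientation; "ft_force": force on the tool from outside, world axes, zero at the start; "torque": the same for the moment, N m; "width": opening from 0.0 (shut) to 1.0 (fully open); "finger_force": force on a finger pad.
Only numpy, scipy, OpenCV 4.12 (cv2) and the standard library are available. Lean on these libraries where they do the work, as an engineer would, in place of code of your own. Each camera call takes 0.05 s, during which the arm holds its last target. There are 200 camera calls.

## Task

Change over the specimens at the inspection camera: take the measured plain rod off its V-stand and lay it gently in the groove between the two rods in the tray, parallel with them and not overhanging, so that it rests on both as a little pyramid, and let go of it. Then pick the flanged specimen off the other V-stand and hold it up to the camera in mid-air, its flat flange face turned to the lens, square to the line of sight and centred on it 10 cm in front of the lens. Finish while still holding it there motionless; do not touch the camera or its stand, and leave the other things on the bench where they are.

Things in the scene. Friction and masses are not known exactly. Their poses are not given: they have to be found in the camera images.
- rod: The measured rod: plain aluminium cylinder, 40 mm diameter, 64 mm long, about 0.2 kg, lying level in its V-stand at the start, axis 60 mm above the bench. Origin at its centre; x along its axis (it may be rolled about x).
- base0: One of the two rods in the tray, the same kind as the measured rod (40 mm diameter, 64 mm long). Origin at its centre, x along its axis.
- base1: The other rod in the tray, same size, side by side with base0 with under 2 mm play. Origin at its centre, x along its axis.
- tray: Grey open tray fixed to the bench, 78 x 90 x 29 mm outside, walls and floor 4 mm; the rods stand up out of it (tops 44 mm above the bench). Origin at the centre of its underside; x along the rods, y across them. A rod saddled on the two has its axis about 58 mm above the bench, over the tray's centre.
- stub: The flanged specimen (mushroom shape): aluminium shank 28 mm diameter, 70 mm long, with a steel flange 50 mm diameter, 10 mm thick on one end; about 0.17 kg. Lies level in its V-stand at the start, axis 60 mm above the bench. Origin on the axis in the middle of the shank; x along the axis, out through the flange face. Balance point 13 mm from the origin towards the flange.
- stub_face (a point): Centre of the specimen's flat flange face, 45 mm along +x from the stub's origin; same axes as the stub (x points out of the face).
- stub_tail (a point): Centre of the free end of the specimen's shank, 35 mm along -x from the stub's origin.
- rod_stand: Fixed V-stand of the measured rod: foot 90 x 50 x 8 mm, on it a slender post 44 mm long along the rod with white shallow V-jaws (sides sloping 30 degrees), narrower than the rod, so that fingers pass down on both sides of it. Origin at the centre of its underside; x along the rod.
- stub_stand: Fixed V-stand of the flanged specimen, of the same kind, its jaws narrower than the shank; shank middle above its centre, flange beyond the end of the jaws. Origin at the centre of its underside; x along the shank, towards the flange. The two V-stands may be swapped about.
- cam_stand: Fixed stand of the inspection camera (post and foot, with the camera on it; top about 300 mm above the bench). Origin at the centre of its underside, under the camera's pivot, which is 270 mm above the bench; x is the level direction in which the camera looks.
- cam (a joint): Stiff hinge of the camera: 0 = looks level, grows as the camera looks down (rad; 0.15 to 0.5 at the start). Not to be moved.
- lens (a point): Centre of the lens front, 60 mm from the camera's pivot along the line of sight. x is the line of sight, out of the lens. The front end (ring light) has 52 mm diameter.
- focus (a point): The point on the line of sight 100 mm in front of the lens, in the air. Same axes as lens: x is the line of sight, away from the lens; y is level.
- vial: Small closed glass jar, 36 mm diameter, 60 mm tall, standing; bystander. Origin at the centre of its underside.
- puck: White plastic disc, 40 mm diameter, 15 mm thick; bystander. Origin at the centre of its underside.
- driver: Screwdriver, 160 mm long, lying; bystander. Origin under its middle.
- mouse: Black computer mouse, 105 x 60 x 33 mm; bystander. Origin at the centre of its underside.
- wash: White plastic bottle, 60 mm diameter, 150 mm tall; bystander. Origin at the centre of its underside.
Mind the look-alikes: they are no part of the job. Leave any green or purple look-alike of the stub alone.

How it is judged:
On the way, in this order (a step that is already met when the one before it is completed fails the run):
1. the measured rod rests on both tray rods, parallel with them, and is let go (contact force between rod and base0 above 0.2 N and contact force between rod and base1 above 0.2 N and angle between the x axis of rod and the x axis of tray, either way round below 0.2 rad and x of rod in the frame of tray between -0.015 and 0.015 m and horizontal distance between rod and tray below 0.018 m and height (world z) of rod between 0.05 and 0.066 m and contact force between rod and the arm below 0.05 N and contact force between rod and the fingers below 0.05 N and linear speed of rod below 0.03 m/s), for 0.2 s.
2. the flanged specimen is held clear above its stand (height (world z) of stub above 0.09 m and contact force between stub and the fingers above 1 N), for 0.2 s.
At the end, for the whole second after the job is handed in: Rod at rest, let go, on both tray rods (lying on the tray floor), within 0.2 rad of the tray axis and 15 mm of its centre; specimen held still in mid-air by the fingers, face centre within 18 mm of the focus point, facing the lens, axis within 0.2 rad of the line of sight (all of step 1 and height (world z) of each of base0, base1 below 0.03 m and distance between stub_face and focus below 0.018 m and angle between the x axis of stub and the x axis of focus, either way round below 0.2 rad and x of stub_tail in the frame of focus above 0.05 m and height (world z) of stub above 0.12 m and contact force between stub and the fingers above 1 N and linear speed of stub below 0.02 m/s and angular speed of stub below 0.2 rad/s); the arm keeps its last pose, push and grip.
It fails at once if a bystander is pushed more than 25 mm (distance of any of vial, puck, driver, mouse, wash from where it was at the start of the episode above 0.025 m).
It fails at once if the camera or its stand is touched (over 1 N) (contact force between cam_stand and the arm above 1 N or contact force between cam_stand and the fingers above 1 N or contact force between cam_stand and stub above 1 N or contact force between cam_stand and rod above 1 N).
It fails at once if the measured rod is dropped (over 0.45 m/s out of the fingers) (linear speed of rod above 0.45 m/s and contact force between rod and the fingers below 0.05 N).
It also fails if it takes over 45 s, if anything falls off the work surface, if the arm or the gripper's body presses on something with over 40 N, if the wrist force passes 120 N, or if a joint passes its speed limit or range.

## Working session

There is one attempt and no reset: what is moved stays moved. The work goes in short steps, Python scripts to look and compute and a shell command to move; the robot and the scene stay as the last step left them, time stands still between calls to the robot, and variables do not carry over. Pictures are saved under pics/ and viewed, at most 10 in all, crops included, and the job is handed in when it is done.

```bash
ls; mkdir -p pics
python3 - <<'E'
from rig import bot
import cv2,numpy as np,pickle
for n in("scene","top","wrist"):
    f=bot.grab_frame(n); cv2.imwrite(f"pics/{n}0.png",f["pixels"]); pickle.dump(f,open(f"pics/{n}0.pkl","wb"))
    print(n,np.round(f["K"],1).tolist(),np.round(f["world_to_cam"],3).tolist())
print(bot.observe())
E
```

```text
pics
scene [[614.4, 0.0, 321.3], [0.0, 614.4, 241.9], [0.0, 0.0, 1.0]] [[0.563, 0.827, -0.008, -0.325], [0.517, -0.36, -0.777, -0.12], [-0.645, 0.433, -0.63, 1.701], [0.0, 0.0, 0.0, 1.0]]
top [[442.4, 0.0, 319.1], [0.0, 442.4, 236.9], [0.0, 0.0, 1.0]] [[-0.023, -0.999, -0.036, 0.072], [-0.998, 0.025, -0.055, 0.528], [0.056, 0.035, -0.998, 1.177], [0.0, 0.0, 0.0, 1.0]]
wrist [[371.6, 0.0, 323.7], [0.0, 371.6, 247.5], [0.0, 0.0, 1.0]] [[0.453, -0.892, -0.001, -0.625], [-0.857, -0.436, 0.274, -0.037], [-0.245, -0.123, -0.962, 0.379], [0.0, 0.0, 0.0, 1.0]]
{'time_s': 0.15, 'joint_pos': array([-1.20660005e+00,  4.91400492e-01,  1.55927217e+00,  8.32233173e-06,
        1.09171377e+00, -1.05583229e-01]), 'joint_vel': array([-0.00068651, -0.00264984, -0.0010664 ,  0.00082497,  0.00082958,
        0.00025556]), 'joint_efforts': array([ 3.03139577e-04, -6.18707800e+01, -2.61689311e+01, -1.63010964e-04,
        3.24878420e-03, -1.39060637e-05]), 'eef_pos': array([ 0.28291503, -0.55715301,  0.25288762]), 'tool_rot': array([-3.94055216e-04,  9.72540376e-01,  2.32733882e-01, -4.75167943e-05]), 'ft_force': array([-0.44159304,  0.59732443, -0.45732078]), 'torque': array([-0.02076549,  0.00883559,  0.00597643]), 'finger_force': 0.0, 'width': 1.0019662111874714}
```

View pics/top0.png

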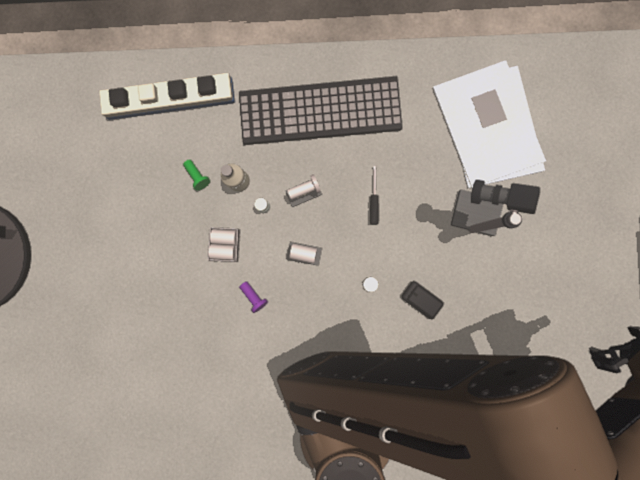

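View pics/scene0.png

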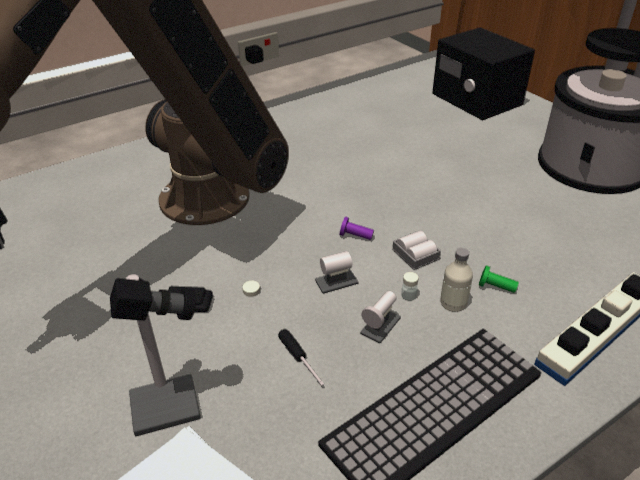

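Top view: rod at about (304,253), stub at (303,189) with its flange at the right (318,187), tray at (224,245), camera at (478–538,195) looking left (+y). Puck is at (371,285) and vial at (261,205). I'll segment these next.

```bash
cat > h.py <<'E'
import numpy as np,cv2,pickle
from scipy.spatial.transform import Rotation as R
def ray(f,px):
    K,T=f["K"],f["world_to_cam"]; px=np.atleast_2d(px).astype(float)
    d=np.c_[(px-K[:2,2])/K[0,0],np.ones(len(px))]@T[:3,:3]
    return -T[:3,:3].T@T[:3,3],d/np.linalg.norm(d,axis=1)[:,None]
def fray(f,px):
    K,T=f["K"],f["world_to_cam"]; v=(np.atleast_2d(px)-K[:2,2])/K[0,0]; r=np.linalg.norm(v,axis=1)[:,None]+1e-9
    d=np.c_[v/r*np.sin(r),np.cos(r)]@T[:3,:3]
    return -T[:3,:3].T@T[:3,3],d
def onz(o,d,z): return o+d*((z-o[2])/d[:,2])[:,None]
def tri(*rs):
    A=sum(np.eye(3)-np.outer(d,d) for o,d in rs); b=sum((np.eye(3)-np.outer(d,d))@o for o,d in rs)
    return np.linalg.solve(A,b)
def proj(f,p,fish=False):
    K,T=f["K"],f["world_to_cam"]; c=np.atleast_2d(p)@T[:3,:3].T+T[:3,3]
    if fish:
        q=c[:,:2]; n=np.linalg.norm(q,axis=1)[:,None]+1e-12; return K[0,0]*q/n*np.arctan2(n,c[:,2:])+K[:2,2]
    return K[0,0]*c[:,:2]/c[:,2:]+K[:2,2]
def blobs(img,roi,thr=150,minA=40):
    x0,y0,x1,y1=roi; c=img[y0:y1,x0:x1]; m=(c.min(2)>thr).astype(np.uint8)
    out=[]
    for k in cv2.findContours(m,0,2)[0]:
        if cv2.contourArea(k)>minA:
            out.append(cv2.minAreaRect((k+[x0,y0]).astype(np.float32)))
    return out
E
python3 - <<'E'
from h import *
t=pickle.load(open("pics/top0.pkl","rb"));s=pickle.load(open("pics/scene0.pkl","rb"))
T,S=t["pixels"],s["pixels"]
for n,p in dict(rod=(304,250),stubsh=(300,190),ground=(330,225),base=(222,238),puck=(371,285)).items(): print(n,T[p[1],p[0]])
for n,r in dict(rod=(280,235,330,270),stub=(280,170,325,210),tray=(203,222,246,268),puck=(355,270,385,300)).items():
  for b in blobs(T,r,175,20):
    z=dict(rod=.06,stub=.06,tray=.024,puck=.015)[n]
    P=onz(*ray(t,cv2.boxPoints(b)),z+(.014 if n!="puck" else 0)); print(n,np.round(b[0],1),np.round(b[1],1),round(b[2],1),np.round(P[:,:2],3).tolist(),np.round(P.mean(0),3))
a=cv2.resize(T[165:275,195:335],None,fx=3.5,fy=3.5,interpolation=2)   # 490x385
b=cv2.resize(T[165:245,440:550],None,fx=2.7,fy=2.7,interpolation=2)
c=cv2.resize(S[225:345,300:450],None,fx=2.6,fy=1.8,interpolation=2)[:, :]
d=cv2.resize(S[260:440,90:250],None,fx=2.5,fy=1.2,interpolation=2)
o=np.zeros((600,800,3),np.uint8)
for im,x,y in((a,0,0),(b,495,0),(c,0,384),(d,392,384)):
  h,w=min(im.shape[0],600-y),min(im.shape[1],800-x); o[y:y+h,x:x+w]=im[:h,:w]
cv2.imwrite("pics/crop.png",o)
E
```

```text
rod [210 218 226]
stubsh [222 224 226]
ground [153 163 173]
base [210 218 226]
puck [224 224 225]
rod [302.8 252.4] [24.5 10.2] 14.0 [[0.483, 0.134], [0.509, 0.127], [0.492, 0.066], [0.467, 0.073]] [0.488 0.1   0.074]
stub [300.6 188.8] [ 7.2 25.8] 68.2 [[0.649, 0.137], [0.673, 0.074], [0.655, 0.068], [0.632, 0.13]] [0.652 0.102 0.074]
tray [220.4 251.4] [23.4 10. ] 4.1 [[0.486, 0.355], [0.513, 0.353], [0.507, 0.29], [0.48, 0.292]] [0.497 0.322 0.038]
tray [221.6 236.1] [23.5  9.8] 4.1 [[0.527, 0.352], [0.553, 0.349], [0.547, 0.286], [0.521, 0.288]] [0.537 0.319 0.038]
puck [370.8 284.3] [14.1 13.4] 45.0 [[0.401, -0.05], [0.426, -0.076], [0.398, -0.102], [0.374, -0.076]] [ 0.4   -0.076  0.015]
```

View pics/crop.png

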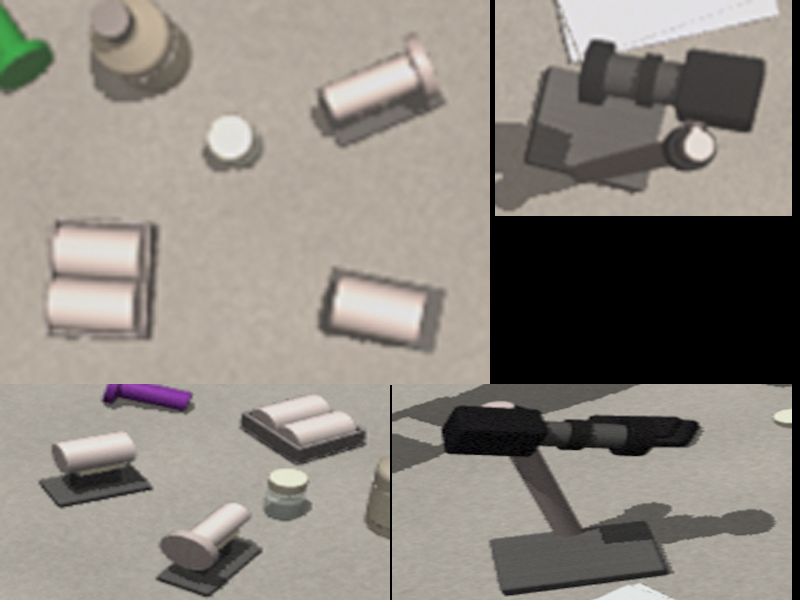

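Crop: rod, tray pair (axis nearly along world y) and stub (flange towards −y, +x side) are all clear. The camera body spans (580–765, 40–130) in the crop, its lens ring at the left. I'll measure the camera in two enlarged views.

Run:
```python
from h import *
t=pickle.load(open("pics/top0.pkl","rb"));s=pickle.load(open("pics/scene0.pkl","rb"))
T,S=t["pixels"],s["pixels"]
o=np.zeros((600,800,3),np.uint8)
a=cv2.resize(T[165:250,445:550],None,fx=5,fy=5,interpolation=2)[:300]
a=cv2.resize(T[170:220,460:550],None,fx=6,fy=6,interpolation=2)
b=cv2.resize(S[270:330,105:220],None,fx=5,fy=5,interpolation=2)
b=np.clip(b.astype(int)*2,0,255); a=np.clip(a.astype(int)*2,0,255)
o[:300,:540]=a; o[300:600,:575]=b
cv2.imwrite("pics/cam.png",o)
for n,r,z in(("rod",(278,235,330,270),.06),("stub",(278,170,325,210),.06)):
  x0,y0,x1,y1=r;c=T[y0:y1,x0:x1].astype(int);hs=(c.min(2)>175)
  print(n,onz(*ray(t,np.array([np.argwhere(hs)[:,::-1].mean(0)+[x0,y0]])),z))
print("foot",onz(*ray(t,[[475.5,212]]),.008), "posttop",onz(*ray(t,[[512,219]]),.3))
```

```text
rod [[0.48786233 0.10104464 0.06      ]]
stub [[0.65651333 0.09855414 0.06      ]]
foot [[ 0.58667338 -0.36269766  0.008     ]] posttop [[ 0.54031303 -0.3423628   0.3       ]]
```

View pics/cam.png

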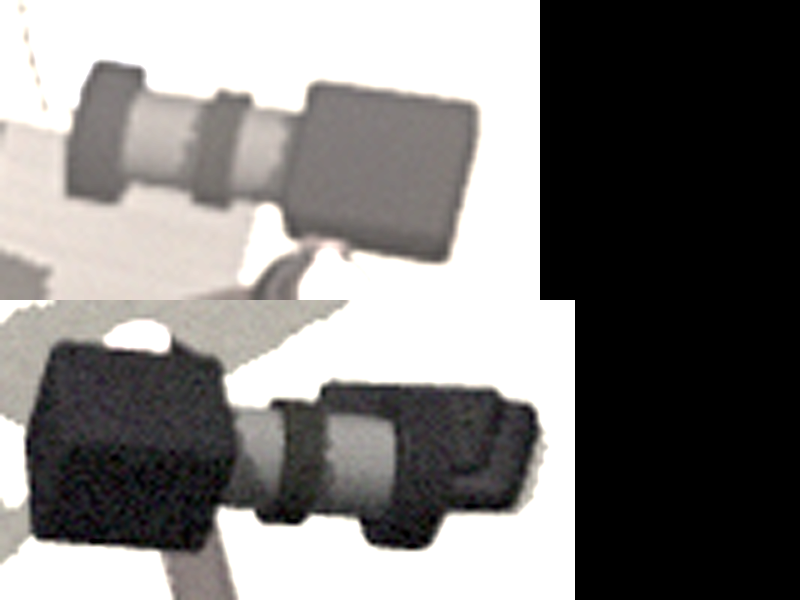

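Enlarged: top view has front ring ends at zoom (100,62)/(68,195), so lens centre ≈ px (474,191.3), with barrel axis points (132,139→486.5,195.4). In the scene view the barrel axis runs through zoom (250,158),(360,162). The dark shape behind the ring is the mouse.

Run:
```python
from h import *
t=pickle.load(open("pics/top0.pkl","rb"));s=pickle.load(open("pics/scene0.pkl","rb"))
za=lambda x,y:[460+x/6-.4,170+y/6-.4]; zb=lambda x,y:[105+x/5-.4,270+(y-300)/5-.4]
ot,dt=ray(t,[za(84,128.5),za(265,152.5)]); os_,ds=ray(s,[zb(250,458),zb(360,462)])
n1=np.cross(*dt); n2=np.cross(*ds); a=np.cross(n1,n2); a/=np.linalg.norm(a); a*=np.sign(a[1])
# point on both planes nearest lens
lens_guess=np.linalg.lstsq(np.array([n1,n2,np.cross(n1,dt[0])]),np.array([n1@ot,n2@os_,np.cross(n1,dt[0])@ot]),rcond=None)[0]
print("axis",a,"tilt",-np.arcsin(a[2]),"yaw",np.arctan2(a[1],a[0]),"lens",lens_guess,"pivot z",lens_guess[2]-.06*a[2],"pivot",lens_guess-.06*a)
print("rear lens front px in scene",(proj(s,lens_guess)-[105,270])*5+[0,300])
# alternatives: assumed tilt
for tilt in(.15,.25,.35,.45):
  z=.27-.06*np.sin(tilt); print(tilt,onz(ot,dt[:1],z), onz(ot,dt[1:],.27))
print(proj(t,[.587,-.363,.27]),ot,os_)
```

```text
axis [ 0.22427018  0.89990694 -0.37399249] tilt 0.3833101879429466 yaw 1.326556753865253 lens [ 0.60719692 -0.28380078  0.24964397] pivot z 0.2720835170032456 pivot [ 0.59374071 -0.33779519  0.27208352]
rear lens front px in scene [[426.32918968 462.48469781]]
0.15 [[ 0.60548028 -0.28020683  0.26103371]] [[ 0.5938609  -0.33962774  0.27      ]]
0.25 [[ 0.60636619 -0.28206157  0.25515576]] [[ 0.5938609  -0.33962774  0.27      ]]
0.35 [[ 0.60722975 -0.28386951  0.24942613]] [[ 0.5938609  -0.33962774  0.27      ]]
0.45 [[ 0.60806232 -0.28561259  0.24390207]] [[ 0.5938609  -0.33962774  0.27      ]]
[[515.20740271 197.94698569]] [0.46298673 0.01811794 1.2064678 ] [ 1.34210656 -0.51162042  0.97466808]
```

```bash
cat >> h.py <<'E'
def Rt(yaw,pitch=0):  # tool down, x at yaw(deg); pitch>0: tool x dips down
    c,s=np.cos(np.radians(yaw)),np.sin(np.radians(yaw)); y=np.array([s,-c,0]); x=np.array([c,s,0])
    R0=np.c_[x,y,[0,0,-1]]
    return R.from_rotvec(y*-np.radians(pitch)).as_matrix()@R0 if pitch else R0
def plan(o,p,Rg):
    q=o["tool_rot"]; Rc=R.from_quat([q[1],q[2],q[3],q[0]]).as_matrix(); d=(np.array(p)-o["eef_pos"])*1e3
    print("tcp",np.round(o["eef_pos"],4),"shift in current axes",np.round(Rc.T@d,1),"then turn",np.round(np.degrees(R.from_matrix(Rc.T@Rg).as_rotvec()),1),"| or turn first then shift",np.round(Rg.T@d,1))
E
python3 - <<'E'
from h import *; from rig import bot
print(Rt(0,20)[:,0]); o=bot.observe()
plan(o,[.44,0.,.25],Rt(75.3)); plan(o,[.488,.101,.22],Rt(75.3))
f=bot.grab_frame("wrist");T=f["world_to_cam"];q=o["tool_rot"];Rc=R.from_quat([q[1],q[2],q[3],q[0]]).as_matrix()
print("cam in tool",Rc.T@(-T[:3,:3].T@T[:3,3]-o["eef_pos"]),(T[:3,:3]@Rc).round(3))
E
```

```text
[ 0.93969262  0.         -0.34202014]
tcp [ 0.2829 -0.5572  0.2529] shift in current axes [ 392.3 -425.7    3.3] then turn [ -0.   -0.  -48.4] | or turn first then shift [578.8  10.6   2.9]
tcp [ 0.2829 -0.5572  0.2529] shift in current axes [ 480.8 -494.    33.3] then turn [ -0.   -0.  -48.4] | or turn first then shift [688.7  31.4  32.9]
cam in tool [ 0.06835695  0.00053681 -0.12158687] [[ 0.     1.     0.   ]
 [-0.962  0.    -0.275]
 [-0.275 -0.     0.962]]
```

```bash
python3 -m handwheel '[[[0,0,-9.7,0,0,0,-1],[0,0,-9.7,0,0,0,-1],[0,0,-9.7,0,0,0,-1],[0,0,-9.7,0,0,0,-1],[0,0,-9.6,0,0,0,-1]]]'
python3 -m handwheel '[[[0,0,0,55,0,0,-1],[0,0,0,55,0,0,-1],[0,0,0,55,0,0,-1],[0,0,0,55,0,0,-1],[0,0,0,55,0,0,-1]]]'
python3 -m handwheel '[[[0,0,0,55,6,6,-1],[0,0,0,55,6,6,-1],[0,0,0,55,6,6,-1],[0,0,0,55,6,6,-1],[0,0,0,55,7,9,-1]]]'
python3 -m handwheel '[[[0,0,0,55,0,0,-1],[0,0,0,55,0,0,-1],[0,0,0,28,0,0,-1],[0,0,0,0,0,0,-1]]]'
python3 - <<'E'
from h import *; from rig import bot
f=bot.grab_frame("wrist"); cv2.imwrite("pics/w1.png",f["pixels"]); pickle.dump(f,open("pics/w1.pkl","wb"))
plan(bot.observe(),[.488,.101,.07],Rt(75.3))
for n,p in dict(rod=[.488,.101,.06],stub=[.6565,.0986,.06],tray=[.517,.32,.044],vial=[.64,.2,.06]).items(): print(n,proj(f,p,True))
E
```

```text
time_s: 0.82
eef_pos: [0.2829, -0.5572, 0.2532]
tool_rot: [-0.0, 0.79, 0.613, 0.0]
ft_force: [-0.2, 0.4, -0.7]
width: 1.0
finger_force: 0.0
time_s: 1.45
eef_pos: [0.3528, -0.2896, 0.2533]
tool_rot: [0.0, 0.792, 0.611, 0.0]
ft_force: [0.5, -0.4, 0.6]
width: 0.999
finger_force: 0.0
time_s: 2.08
eef_pos: [0.4529, -0.0314, 0.2203]
tool_rot: [0.0, 0.792, 0.611, 0.0]
ft_force: [1.0, -1.0, 0.2]
width: 1.0
finger_force: 0.0
time_s: 2.58
eef_pos: [0.4874, 0.1019, 0.2201]
tool_rot: [-0.0, 0.791, 0.612, -0.0]
ft_force: [-0.7, -0.7, -0.1]
width: 0.996
finger_force: 0.0
tcp [0.4872 0.1009 0.2201] shift in current axes [  0.4   0.8 150. ] then turn [-0.   0.   0.1] | or turn first then shift [  0.3   0.8 150.1]
rod [[325.51386382 233.6126848 ]]
stub [[520.79357927 188.74205995]]
tray [[292.62551122 -28.89912732]]
vial [[480.28525371  70.80782842]]
```

View pics/w1.png

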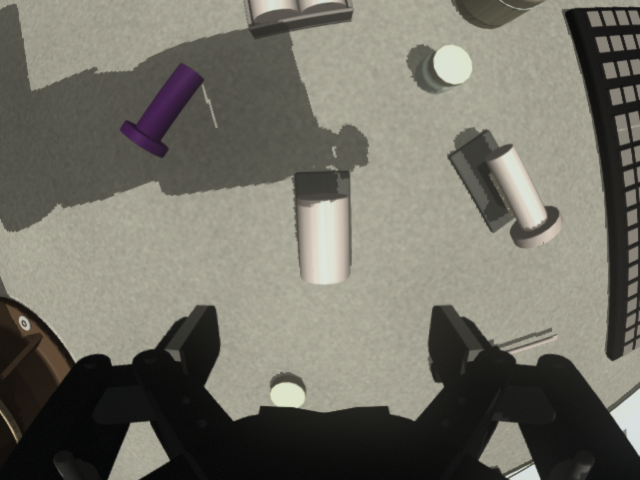

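The wrist view shows the rod centred between the fingers at x 298–351, y 190–283, and its axis close to vertical in the image. I'll check it against its projected outline.

Run:
```python
from h import *
f=pickle.load(open("pics/w1.pkl","rb"));I=f["pixels"]
Rg=Rt(75.3);c=np.array([.488,.101,.06])
for sx in(-32,32):
  for n,d in dict(top=[0,0,-20],left=[0,-20,0],right=[0,20,0],bot=[0,0,20]).items():
    print(sx,n,proj(f,c+Rg@(np.array(d)+[sx,0,0])/1e3,True).round(1))
g=I.min(2).astype(int)
for r in(205,225,245,265): 
  row=g[r,285:365]; e=np.abs(np.diff(cv2.GaussianBlur(I[r:r+1].astype(np.float32).mean(2),(5,1),0)[0])); 
  m=np.where(I[r,285:365].min(1)>185)[0]+285; print(r,m.min(),m.max())
print([int(x) for x in g[180:300:2,325]])
```

```text
-32 top [[325.5 281.2]]
-32 left [[300.5 272.2]]
-32 right [[350.1 272.3]]
-32 bot [[325.2 264.4]]
32 top [[325.8 196.6]]
32 left [[299.5 192.9]]
32 right [[351.9 193.1]]
32 bot [[325.6 189.7]]
205 314 338
225 311 339
245 312 339
265 312 339
[55, 56, 56, 56, 57, 56, 59, 64, 64, 66, 118, 204, 209, 209, 208, 208, 209, 209, 209, 210, 210, 210, 211, 211, 212, 211, 212, 214, 214, 214, 214, 215, 215, 216, 216, 218, 217, 218, 218, 218, 219, 219, 219, 220, 220, 221, 221, 221, 221, 222, 222, 222, 189, 153, 152, 155, 151, 154, 159, 158]
```

```bash
python3 -m handwheel '[[[0,0,0,-2,0,50,-1],[0,0,0,0,0,50,-1],[0,0,0,0,0,30,-1],[0,0,0,0,0,20,-1],[0,0,0,0,0,0,-1]]]'
python3 -m handwheel '[[[0,0,0,0,0,0,0.2],[0,0,0,0,0,0,1],[0,0,0,0,0,0,1],[0,0,0,0,0,0,1],[0,0,0,0,0,0,1]]]'
```

```text
time_s: 3.25
eef_pos: [0.4862, 0.0974, 0.0694]
tool_rot: [-0.001, 0.792, 0.61, -0.001]
ft_force: [1.3, -0.7, 1.5]
width: 1.001
finger_force: 0.0
time_s: 3.88
eef_pos: [0.4864, 0.0985, 0.0714]
tool_rot: [0.0, 0.791, 0.611, -0.0]
ft_force: [-5.4, -0.1, 11.8]
width: 0.449
finger_force: 58.5
```

```bash
python3 -m handwheel '[[[0,0,0,0,0,-30,1],[0,0,0,0,0,-40,1],[0,0,-9.3,0,0,0,1],[0,0,0,45,0,0,1],[0,0,0,45,0,0,1]]]'
python3 -m handwheel '[[[0,0,0,45,0,0,1],[0,0,0,0,0,0,1],[0,0,0,0,0,0,1]]]'
python3 - <<'E'
from h import *; from rig import bot
f=bot.grab_frame("wrist"); cv2.imwrite("pics/w2.png",f["pixels"]); pickle.dump(f,open("pics/w2.pkl","wb"))
plan(bot.observe(),[.517,.3205,.07],Rt(84.6))
Rg=Rt(84.6)
for yy in(-20,20):
  for xx in(-32,32): print(yy,xx,proj(f,np.array([.517,.3205,.044])+Rg@[xx/1e3,yy/1e3,0],True).round(1))
E
```

```text
time_s: 4.5
eef_pos: [0.4954, 0.1889, 0.1409]
tool_rot: [0.0, 0.74, 0.673, 0.0]
ft_force: [0.7, -1.2, -1.3]
width: 0.441
finger_force: 61.7
time_s: 4.88
eef_pos: [0.4991, 0.2327, 0.1403]
tool_rot: [0.0, 0.739, 0.673, -0.0]
ft_force: [-0.5, 0.2, -2.0]
width: 0.449
finger_force: 61.7
tcp [0.4993 0.2323 0.1404] shift in current axes [89.5  9.4 70.4] then turn [-0.  0.  0.] | or turn first then shift [89.5  9.4 70.4]
-20 -32 [[307.3 163.6]]
-20 32 [[307.3  56.2]]
20 -32 [[375.7 164.1]]
20 32 [[376.3  57.3]]
```

View pics/w2.png

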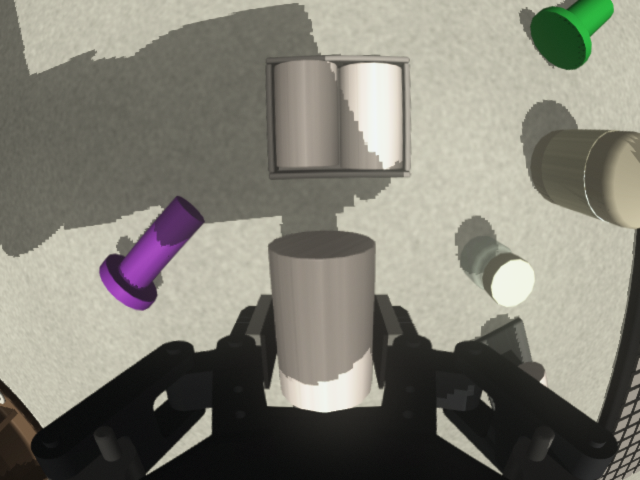

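The wrist view shows the tray rods at x 274–405 with the groove at x≈339.5, y 60–169, parallel to the held rod. The plan needs about −1 mm in y and −3 mm in x.

```bash
python3 -m handwheel '[[[0,0,0,44,4.5,0,1],[0,0,0,42.5,4,0,1],[0,0,0,0,0,30,1],[0,0,0,0,0,25,1],[0,0,0,0,0,8,1]]]'
python3 -m handwheel '[[[0,0,0,0,0,0,1],[0,0,0,0,0,3,1],[0,0,0,0,0,2,1],[0,0,0,0,0,1,1],[0,0,0,0,0,0,1]]]'
```

```text
time_s: 5.55
eef_pos: [0.5158, 0.317, 0.0761]
tool_rot: [-0.0, 0.74, 0.673, -0.001]
ft_force: [-0.2, 0.5, -2.9]
width: 0.447
finger_force: 61.8
time_s: 6.18
eef_pos: [0.5161, 0.3182, 0.0714]
tool_rot: [0.0, 0.74, 0.673, 0.0]
ft_force: [-0.2, -0.3, -2.5]
width: 0.448
finger_force: 61.8
```

```bash
python3 -m handwheel '[[[0,0,0,0,0,1,1],[0,0,0,0,0,0,1],[0,0,0,0,0,0,1]]]'
python3 -m handwheel '[[[0,0,0,0,0,1,1],[0,0,0,0,0,0,1],[0,0,0,0,0,0,1]]]'
```

```text
time_s: 6.55
eef_pos: [0.5161, 0.3182, 0.0703]
tool_rot: [0.0, 0.74, 0.673, 0.0]
ft_force: [-0.1, -0.5, -2.0]
width: 0.451
finger_force: 61.8
time_s: 6.92
eef_pos: [0.5166, 0.3183, 0.07]
tool_rot: [0.0, 0.74, 0.673, 0.001]
ft_force: [1.2, -2.3, 6.3]
width: 0.445
finger_force: 62.7
```

```bash
python3 -m handwheel '[[[0,0,0,0,0,0,0.05],[0,0,0,0,0,0,-0.05],[0,0,0,0,0,0,-0.2],[0,0,0,0,0,0,-0.4],[0,0,0,0,0,0,-0.5]]]'
python3 -m handwheel '[[[0,0,0,0,0,-20,-0.5],[0,0,0,0,0,-40,-0.5],[0,0,0,0,0,-55,-1],[0,0,0,-40,0,0,-1],[0,0,0,-40,0,0,-1]]]'
python3 - <<'E'
from h import *; from rig import bot
f=bot.grab_frame("wrist"); cv2.imwrite("pics/w3.png",f["pixels"]); pickle.dump(f,open("pics/w3.pkl","wb"))
o=bot.observe(); plan(o,[.6565,.0986,.2],Rt(111))
E
```

```text
time_s: 7.55
eef_pos: [0.5161, 0.3182, 0.0692]
tool_rot: [0.0, 0.74, 0.673, -0.0]
ft_force: [-0.1, 0.6, -0.3]
width: 0.749
finger_force: 0.0
time_s: 8.18
eef_pos: [0.5083, 0.2379, 0.1849]
tool_rot: [0.0, 0.739, 0.674, 0.001]
ft_force: [-0.0, -0.0, -0.5]
width: 1.003
finger_force: 0.0
tcp [0.5076 0.2342 0.1845] shift in current axes [-121.   161.   -15.4] then turn [ -0.    0.1 -26.4] | or turn first then shift [-180.    90.4  -15.5]
```

View pics/w3.png

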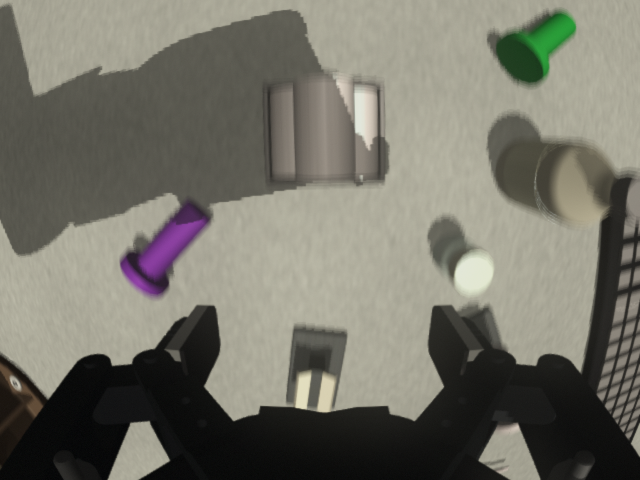

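The rod lies in the groove between both tray rods, parallel with them, spanning (295–355, 72–183). Next, the stub.

```bash
python3 -m handwheel '[[[0,0,0,-40,53,-5,-1],[0,0,0,-40,54,-5,-1],[0,0,0,-41,54,-5,-1],[0,0,-8.8,0,0,0,-1],[0,0,-8.8,0,0,0,-1]]]'
python3 -m handwheel '[[[0,0,-8.8,0,0,0,-1],[0,0,0,0,0,0,-1],[0,0,0,0,0,0,-1]]]'
python3 - <<'E'
from h import *; from rig import bot
f=bot.grab_frame("wrist"); cv2.imwrite("pics/w4.png",f["pixels"]); pickle.dump(f,open("pics/w4.pkl","wb"))
o=bot.observe(); plan(o,[.6565,.0986,.063],Rt(111))
c=np.array([.6565,.0986,.06]);Rg=Rt(111)
for n,d in dict(tail_l=[35,-14,0],tail_r=[35,14,0],tail_top=[35,0,-14],sh_l=[-34,-14,0],sh_r=[-34,14,0],fl_l=[-40,-25,0],fl_r=[-40,25,0],fl_top=[-45,0,-25]).items(): print(n,proj(f,c+Rg@np.array(d)/1e3,True).round(1))
E
```

```text
time_s: 8.85
eef_pos: [0.6472, 0.1118, 0.1978]
tool_rot: [-0.0, 0.626, 0.779, -0.0]
ft_force: [-0.5, -0.5, -0.1]
width: 0.997
finger_force: 0.0
time_s: 9.22
eef_pos: [0.6468, 0.1128, 0.1982]
tool_rot: [0.0, 0.568, 0.823, -0.0]
ft_force: [-0.1, 0.1, 0.1]
width: 1.0
finger_force: 0.0
tcp [0.6468 0.1127 0.1982] shift in current axes [-16.6   4.  135.2] then turn [-0.   0.  -0.1] | or turn first then shift [-16.7   4.  135.2]
tail_l [[311.3 215.7]]
tail_r [[350.6 215.7]]
tail_top [[331.4 219.7]]
sh_l [[312.5 304.5]]
sh_r [[348.9 304.4]]
fl_l [[298.4 311.5]]
fl_r [[362.9 311.2]]
fl_top [[331.3 332.8]]
```

View pics/w4.png

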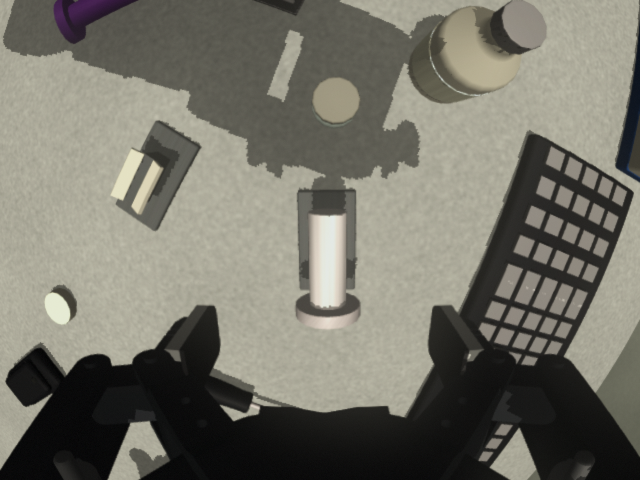

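The wrist view shows the stub's tail at (328,211) and its flange at x 296–361, y≈290–329, parallel with the tool x axis. Corrected shift is x −17 (grip 4.5 mm towards the flange), y +2.5.

```bash
python3 -m handwheel '[[[0,0,0,-17,2.5,0,-1],[0,0,0,0,0,50,-1],[0,0,0,0,0,48,-1],[0,0,0,0,0,30,-1],[0,0,0,0,0,10,-1]]]'
python3 -m handwheel '[[[0,0,0,0,0,0,-0.2],[0,0,0,0,0,0,0.2],[0,0,0,0,0,0,1],[0,0,0,0,0,0,1],[0,0,0,0,0,0,1]]]'
python3 -m handwheel '[[[0,0,0,0,0,-40,1],[0,0,0,0,0,-50,1],[0,0,0,0,0,-50,1],[0,0,0,0,0,0,1],[0,0,0,0,0,0,1]]]'
python3 - <<'E'
from h import *; from rig import bot
f=bot.grab_frame("wrist"); cv2.imwrite("pics/w5.png",f["pixels"]); pickle.dump(f,open("pics/w5.pkl","wb"))
o=bot.observe()
tilt=.37; yaw=np.degrees(1.3266); a=Rt(yaw,np.degrees(tilt))[:,0]; lens=np.array([.6072,-.2838,.2494]); foc=lens+.1*a
Rg=Rt(yaw,np.degrees(tilt))
# grasp point = face + a*(45-4.5)mm ; TCP 3mm behind
tcp=foc+a*.0405-Rg[:,2]*.000
print("a",a,"focus",foc,"tcp",tcp); plan(o,tcp,Rg)
E
```

```text
time_s: 9.9
eef_pos: [0.6551, 0.0968, 0.0584]
tool_rot: [-0.001, 0.567, 0.824, -0.001]
ft_force: [0.7, 0.1, -0.2]
width: 0.995
finger_force: 0.0
time_s: 10.52
eef_pos: [0.6553, 0.0976, 0.0616]
tool_rot: [0.0, 0.566, 0.824, 0.0]
ft_force: [-3.2, -1.3, 6.9]
width: 0.31
finger_force: 58.5
time_s: 11.15
eef_pos: [0.6548, 0.0977, 0.1998]
tool_rot: [-0.0, 0.566, 0.824, -0.0]
ft_force: [0.1, 1.0, -2.8]
width: 0.31
finger_force: 61.1
a [ 0.22541491  0.90466701 -0.36161543] focus [ 0.62974149 -0.1933333   0.21323846] tcp [ 0.63887079 -0.15669429  0.19859303]
tcp [0.6547 0.0977 0.1991] shift in current axes [-231.8 -106.     0.5] then turn [  6.4 -20.5  34.6] | or turn first then shift [-233.5   46.2   91.1]
```

View pics/w5.png

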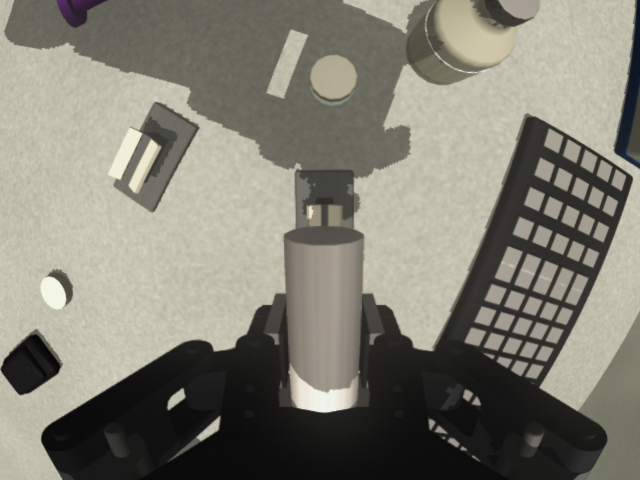

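The stub is held along the tool axis: shank x 285–363, tail at y≈229. Now I'll turn, then replan.

```bash
python3 -m handwheel '[[[1.3,-4.1,6.9,0,0,0,1],[1.3,-4.1,6.9,0,0,0,1],[1.3,-4.1,6.9,0,0,0,1],[1.3,-4.1,6.9,0,0,0,1],[1.3,-4.1,6.9,0,0,0,1]]]'
python3 -m handwheel '[[[0,0,0,-45,9,18,1],[0,0,0,-45,9,18,1],[0,0,0,-40,9,18,1],[0,0,0,0,0,0,1],[0,0,0,0,0,0,1]]]'
cat >> h.py <<'E'
def target():
    yaw,t=np.degrees(1.3266),np.degrees(.365); Rg=Rt(yaw,t); a=Rg[:,0]; foc=np.array([.6072,-.2838,.2494])+.1*a
    return foc+a*.0405-Rg[:,2]*.0016,Rg
E
python3 - <<'E'
from h import *; from rig import bot
f=pickle.load(open("pics/w5.pkl","rb")); o=bot.observe()
c=np.array([.6547,.0977,.1991]); Rg=Rt(111)
for n,d in dict(l=[39.5,-14,1.6],r=[39.5,14,1.6],top=[39.5,0,-12.4],bot=[39.5,0,15.6]).items(): print(n,proj(f,c+Rg@np.array(d)/1e3,True).round(1))
plan(o,*target())
E
```

```text
time_s: 11.82
eef_pos: [0.6548, 0.0978, 0.1985]
tool_rot: [0.113, 0.775, 0.604, -0.147]
ft_force: [0.6, -0.5, -2.1]
width: 0.304
finger_force: 61.0
time_s: 12.45
eef_pos: [0.6474, -0.0451, 0.1957]
tool_rot: [0.112, 0.774, 0.606, -0.146]
ft_force: [0.1, -0.1, -3.0]
width: 0.302
finger_force: 61.0
l [[286.6 231.2]]
r [[368.  231.2]]
top [[327.8 241.7]]
bot [[327.  222.5]]
tcp [ 0.6474 -0.0451  0.1957] shift in current axes [-104.    18.5   34.8] then turn [-0.1  0.3  0.1] | or turn first then shift [-104.1   18.7   34.3]
```

```bash
python3 -m handwheel '[[[0,0,0,-40,7,14,1],[0,0,0,-40,7,14,1],[0,0,0,-24,4.5,7,1],[0,0,0,0,0,0,1],[0,0,0,0,0,0,1]]]'
python3 - <<'E'
from h import *; from rig import bot
o=bot.observe(); tcp,Rg=target(); plan(o,tcp,Rg)
t=bot.grab_frame("top"); s=bot.grab_frame("scene"); T,S=t["pixels"],s["pixels"]
pickle.dump((t,s),open("pics/fin.pkl","wb"))
face=tcp+Rg[:,2]*.0016-Rg[:,0]*.0405
print("face top",(proj(t,face)-[370,150])*4,"scene",(proj(s,face)-[105,230])*4)
c=np.zeros((600,800,3),np.uint8)
c[:300,:720]=np.clip(cv2.resize(T[150:225,370:550],None,fx=4,fy=4,interpolation=2).astype(int)*1.5,0,255)
c[300:,:780]=np.clip(cv2.resize(S[255:330,105:300],None,fx=4,fy=4,interpolation=2).astype(int)*1.5,0,255)
cv2.imwrite("pics/fin.png",c)
E
```

```text
time_s: 13.08
eef_pos: [0.6395, -0.1548, 0.2013]
tool_rot: [0.113, 0.774, 0.606, -0.145]
ft_force: [-0.3, 0.3, -2.0]
width: 0.307
finger_force: 61.0
tcp [ 0.6395 -0.1548  0.2013] shift in current axes [-0.9 -0.2  1. ] then turn [-0.   0.3  0.2] | or turn first then shift [-0.9 -0.2  1. ]
face top [[229.28439533 138.90591108]] scene [[564.82272118 295.3185946 ]]
```

View pics/fin.png

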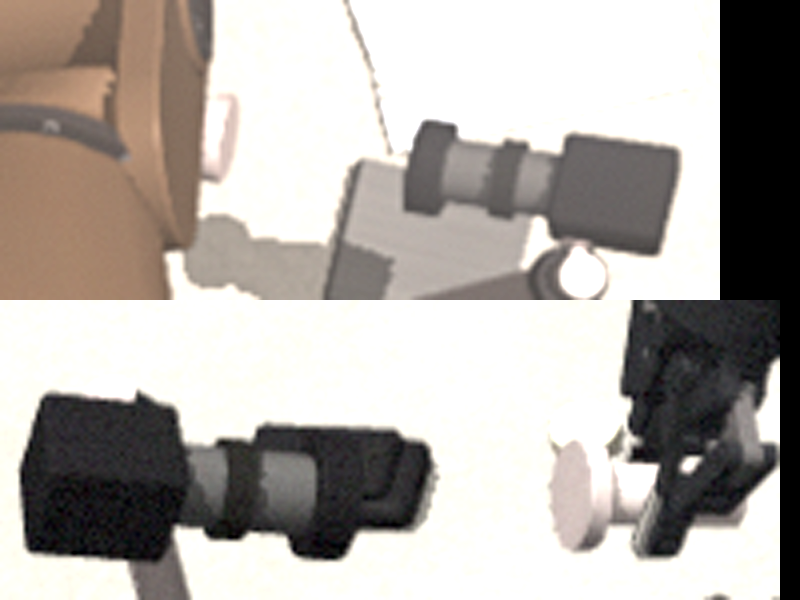

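The face is at top zoom (230,138) against a predicted (229,139), and at scene (574,495) against (565,495). It lies on the lens axis and square to it, within a few mm. Handing in.

```bash
python3 -m handwheel '[[[0,0,0,-1,0,0,1],[0,0,0,0,0,0,1],[0,0,0,0,0,0,1],[0,0,0,0,0,0,1]]]'; python3 -c "
from rig import bot
print(bot.hand_in())"
```

```text
time_s: 13.68
eef_pos: [0.6391, -0.1572, 0.2021]
tool_rot: [0.113, 0.774, 0.606, -0.145]
ft_force: [-1.0, 0.1, -1.8]
width: 0.311
finger_force: 61.0
the job is handed in; nothing more can be done
None
```

The job is handed in at 13.7 s: the rod lies released in the groove on both tray rods, and the stub is held still with its flange face about 10 cm in front of the lens, square and centred to within about 5 mm by the images; the hand-in gave no verdict.

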